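Shut the incubator and hold up a dip slide for reading

ROBOT

A 7-joint arm with a two-finger parallel gripper is mounted at the origin on the work surface. World frame = base frame: x ahead of the robot, y to its left, z up, the work surface at z = 0. Lengths are in m, angles in rad, forces in N, time in s.
With the tool pointing down it reaches from about 0.425 to 0.95 m from the base axis. Payload 4.7 kg.
Tool frame: the origin (TCP) lies between the finger pads; the fingertips stand 14 mm ahead of it and the grasp point (between the pads) lies 5 mm behind it; x points along the fingers, z is the direction in which the jaws open and shut, and the axes are right-handed (so a half turn about x gives the same grasp; the last joint's range is limited). The gripper opens to 85 mm and grips with 20 to 120 N. Pads are 22 mm wide; open, the fingers measure 114 mm over their backs; the gripper's body (76 mm by 85 mm) begins 54 mm behind the grasp point. The pads swing forward as they close: fully open they stand 13 mm farther back than shut.
Start: joints at [1.187, 0.469, -0.049, 1.532, 0.024, 1.141, -0.082], TCP at [0.235, -0.633, 0.245] pointing down, gripper open.
Joint ranges: [-2.59, 2.59], [-0.33, 1.99], [-1.39, 1.29], [0.1, 2.45], [-1.04, 4.18], [0.21, 1.99], [-2.66, 2.66]. Speed limits (rad/s): [2.57, 2.57, 3.14, 3.14, 3.14, 3.14, 3.14].

INTERFACE

Orientations are given as a unit quaternion [x, y, z, w].
In Python, from bench import arm, open_gripper, close_gripper, grab_frame, calibration, workorder, spot_in, landmark_of, monitor gives the robot as it stands. Calls block until the motion is done:
- arm.movep(position, orientation): joint-space move of the TCP to a pose.
- arm.move_l(position, vel=0.15, rotation=None): straight line of the TCP; rotation=None keeps the orientation; vel is the mean speed in m/s.
- arm.move_j(angles): joint-space move.
- open_gripper() and close_gripper(strength=None): open the fingers fully, or close them until they stop; strength is the grip in N (None keeps the last).
- arm.dwell(seconds).
- arm.solve_ik(position, orientation): joint angles nearest the present ones, or None.
- grab_frame(name): name is "scene" or "top" or "wrist"; returns (picture, depth): 420x560x3 uint8, blue, green, red; 420x560 float32, m along the optical axis (not along the pixel's ray), 0 where there is no reading.
- calibration(name): a dict with "camera_matrix" (3x3 intrinsics, pixels), "rvec" (rotation vector, rad) and "tvec" (3), from world to camera coordinates, as OpenCV has them. Camera axes: x right, y down, z forward; pixel columns grow to the right and rows downward; lengths in m; the calibration is good to about 2 mm. A picture is of the moment at which its call begins: read the wrist's pose just before it. calibration takes no time and is no camera call; for the wrist camera it gives the pose at the moment of the call.
A pose or a line that the arm cannot do raises arm.Unreachable and nothing moves.
- workorder.sign_off(): hands the job in, once; it reports no verdict.
Trained networks look in the newest picture that a camera, given by its name, has taken for a name from the list of things; names that differ only in an ending like _2 or _b are one class to them, and where a whole thing is asked for, a point or a joint stands for the part that bears it (a point fixed in the world has none). Each returns a list of dicts, best first, with "confidence" (0 to 1); they miss things now and then, are a little off and sometimes report something else, mostly with a low value. They report only what shows in the picture. A call takes as long as a camera call. They do not tell look-alikes from the thing itself.
- spot_in(camera, thing): "rect" ([left, top, width, height] as shares, 0 to 1, of the picture: columns of its width, rows of its height, round what is visible of it).
- landmark_of(camera, thing): "xy" ([column, row] as shares, 0 to 1, of the picture: columns of its width, rows of its height: a listed point, or the origin of a listed thing).
Readings, each from a call of its own:
- monitor.read_t(): time.
- monitor.read_qpos(): joint angles.
- monitor.read_dq(): joint speeds.
- monitor.read_tau(): joint torques, N m.
- monitor.read_tcp_pos(): TCP position.
- monitor.read_orientation(): TCP orientation.
- monitor.read_ft_force(): force on the tool from outside, world axes, zero at the start.
- monitor.read_ft_torque(): the same for the moment, N m.
- monitor.read_grip_width(): finger opening in m.
Only numpy, scipy, OpenCV 4.12 (cv2) and the standard library are available. Lean on these libraries where they do the work, as an engineer would, in place of code of your own. Each camera call takes 0.05 s, during which the arm holds its last target.

TASK

The rack of dip slides has just come out of the bench incubator: gently push the incubator's door shut until it seats on its catch, to keep the other cultures warm. Then draw the red-capped dip slide straight up out of its vial by its cap, carry it over the dotted colony-density chart and lean it halfway between upright and level, cap uppermost, with one flat face of its paddle turned up to the light. The program finishes while the gripper is still holding it there, still and clear of everything, the paddle about 12 cm above the card; do not drop it, and leave the other slides, dishes and things on the bench where they are.

Things in the scene. Friction and masses are not known exactly. Their poses are not given: they have to be found in the camera images.
- incubator_door (a joint): Opening angle of the incubator's door (rad): 0 is shut against its stop, 0.6 to 1.1 at the start, at most 1.6; counter-clockwise from above as it opens. No spring, light friction, stays where left. A sprung ball catch resists from about 0.07 (some 8 N at 160 mm from the hinge), snaps over at about 0.03, then draws the door to 0 and keeps it there.
- incubator_hinge (a point): On the vertical hinge line, at the door's right edge seen from in front, on its outer face, level with its top edge (236 mm above the bench). Turns with the door: -x is the outward normal of the outer face, +y runs along the face to the free edge, z is up. The incubator is a white box 260 wide, 240 deep, 240 high, its front turned towards the robot.
- incubator_door_corner (a point): Upper corner of the door's outer face at its free edge, 254 mm from the hinge, 236 mm above the bench, 4 mm below the incubator's roof; axes as incubator_hinge. The door is a white panel 168 high, 20 thick, with a flush dark window. An upright bar handle stands 31 mm out of it, 16 mm from the free edge, 13 to 80 mm above its lower edge; the face's upper half is free to push on.
- slide_rack: White rack fixed to the bench, 60 (x) by 236 (y) mm, with four clear vials in a row along its y axis, 56 mm apart, at y = -84, -28, 28 and 84 mm. Origin at the centre of its underside, on the bench; z up. Vials: 28 mm outside diameter, 23 mm inside, rims 108 mm above the bench, fixed in the rack.
- slide_red: Dip slide with a red cap, the one to read. Origin on its axis at the cap's underside, which rests loosely on the vial's rim, 108 mm above the bench; z up. Cap round, 31 mm across, 22 mm high; under it a plug 20 mm across, 6 mm long, and a paddle down to 82 mm below the origin, 18 mm wide along y, 6 mm thick along x: its flat faces look along +x and -x. About 35 g. Any of the four vials.
- slide_red_paddle (a point): Middle of the culture area of the red-capped slide's paddle, on its axis, 48 mm below the cap's underside. In the vial the paddle's flat faces look along the rack's x axis, give or take 0.5 rad.
- slide_blue: Same kind of dip slide with a blue cap; stays in its vial.
- slide_yellow: Same kind of dip slide with a yellow cap; stays in its vial.
- slide_green: Same kind of dip slide with a green cap; stays in its vial.
- density_chart: Laminated white card with five buff panels of red dots, 170 (x) by 120 (y) mm and 2 mm thick, fixed flat on the bench. Origin at the centre of its underside; z up.
- dish_pink: Closed clear Petri dish, 92 mm in diameter and 16 mm high, pink inside; origin at the centre of its underside. Stays.
- dish_amber: Closed Petri dish of the same size, amber inside, stacked on the pink one. Stays.
- dish_blue: Closed Petri dish of the same size, pale blue inside. Stays.
- timer: Grey bench timer, 45 by 65 by 18 mm; origin at the centre of its underside. Stays.
- reagent: Amber bottle with a blue cap, 60 mm in diameter and 120 mm high; origin at the centre of its underside. Stays.
There are look-alikes about, which are no part of the job. Several things have the shape of the slide_rack; the one meant has the colours described above.

How it is judged:
By the outcome, as a careful person would: the job done as asked, in the order asked, and still so for the second after the job is handed in, while the arm keeps its last pose, push and grip.
It also fails if it takes over 58 s, if anything falls off the work surface, if the arm or the gripper's body presses on something with over 40 N, if the wrist force passes 120 N, or if a joint passes its speed limit or range.

## Working session

There is one attempt and no reset: what is moved stays moved. The work goes in short steps, each a Python script; the robot and the scene stay as the last script left them, time stands still between calls to the robot, and variables do not carry over. Pictures are saved under pics/ and viewed, and the job is handed in when it is done.

```bash
ls; mkdir -p pics; cat > h.py <<'E'
import numpy as np, cv2
from scipy.spatial.transform import Rotation as R
from bench import arm, open_gripper, close_gripper, grab_frame, calibration, workorder, spot_in, landmark_of, monitor
def cal(n):
    c=calibration(n); K=np.array(c["camera_matrix"],float); Rm=cv2.Rodrigues(np.array(c["rvec"],float))[0]; t=np.array(c["tvec"],float).ravel()
    return K,Rm,t
def back(c,u,v,d):
    K,Rm,t=c; p=np.array([(u-K[0,2])/K[0,0]*d,(v-K[1,2])/K[1,1]*d,d]); return Rm.T@(p-t)
def atz(c,u,v,z):
    K,Rm,t=c; r=Rm.T@np.array([(u-K[0,2])/K[0,0],(v-K[1,2])/K[1,1],1]); o=-Rm.T@t; return o+r*(z-o[2])/r[2]
def cloud(c,d):
    K,Rm,t=c; v,u=np.mgrid[:d.shape[0],:d.shape[1]]
    p=np.stack([(u-K[0,2])/K[0,0]*d,(v-K[1,2])/K[1,1]*d,d],-1); return (p-t)@Rm
def proj(c,p):
    K,Rm,t=c; q=Rm@np.asarray(p)+t; return (K@q)[:2]/q[2]
E
python3 - <<'E'
from h import *
for n in("scene","top","wrist"):
    c=cal(n); im,d=grab_frame(n); cv2.imwrite(f"pics/{n}0.png",im); np.savez(f"{n}0.npz",im=im,d=d,K=c[0],R=c[1],t=c[2])
    print(n,-c[1].T@c[2])
    if n!="wrist":
        for k in ["incubator_hinge","incubator_door_corner","slide_rack","slide_red","slide_red_paddle","density_chart","dish_pink","dish_blue","timer","reagent","slide_blue"]:
            for r in landmark_of(n,k)[:3]:
                u,v=r["xy"][0]*560,r["xy"][1]*420; print(k,round(r["confidence"],2),int(u),int(v),back(c,u,v,d[min(int(v),419),min(int(u),559)]).round(3))
print(monitor.read_t(),monitor.read_qpos(),monitor.read_orientation())
E
```

```text
pics
scene [0.92387994 0.8685758  1.37997256]
incubator_hinge 0.68 210 82 [ 0.423 -0.654 -0.001]
incubator_door_corner 0.74 264 124 [ 0.345 -0.348  0.001]
incubator_door_corner 0.6 213 277 [0.769 0.15  0.033]
slide_rack 0.93 384 371 [0.507 0.619 0.074]
slide_rack 0.64 291 230 [0.507 0.142 0.077]
slide_red 0.42 285 189 [0.467 0.033 0.126]
density_chart 0.6 340 299 [0.477 0.377 0.009]
dish_pink 0.63 213 277 [0.77  0.149 0.033]
dish_blue 0.76 250 311 [0.721 0.285 0.013]
timer 0.59 265 167 [ 0.444 -0.152  0.02 ]
reagent 0.67 190 244 [0.785 0.024 0.05 ]
slide_blue 0.66 303 237 [0.506 0.206 0.129]
top [0.30664173 0.08546177 1.8708928 ]
incubator_hinge 0.67 429 204 [ 0.511 -0.378  0.228]
incubator_door_corner 0.62 285 218 [0.477 0.081 0.126]
incubator_door_corner 0.61 353 222 [ 0.455 -0.133  0.233]
slide_rack 0.82 139 223 [0.468 0.589 0.079]
slide_rack 0.77 275 221 [0.472 0.116 0.083]
slide_rack 0.75 203 218 [0.492 0.378 0.004]
slide_red 0.65 296 225 [0.454 0.042 0.131]
density_chart 0.82 205 219 [ 0.488  0.373 -0.011]
dish_blue 0.66 233 155 [0.723 0.267 0.007]
timer 0.54 351 234 [ 0.43  -0.155  0.015]
reagent 0.68 310 139 [ 0.758 -0.011  0.093]
slide_blue 0.59 249 211 [0.505 0.201 0.118]
slide_blue 0.55 269 147 [0.75  0.136 0.022]
wrist [ 0.31438781 -0.60435616  0.37361283]
1.25 [ 1.18708729  0.46858604 -0.04855803  1.53248263  0.02411502  1.14097185
 -0.08228277] [ 0.40389191  0.58034723 -0.40394024  0.58043147]
```

View pics/scene0.png

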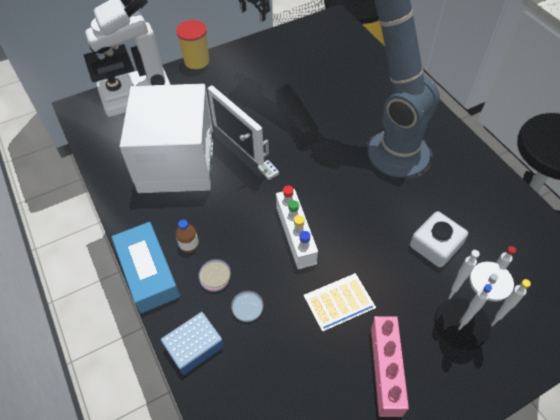

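View pics/top0.png

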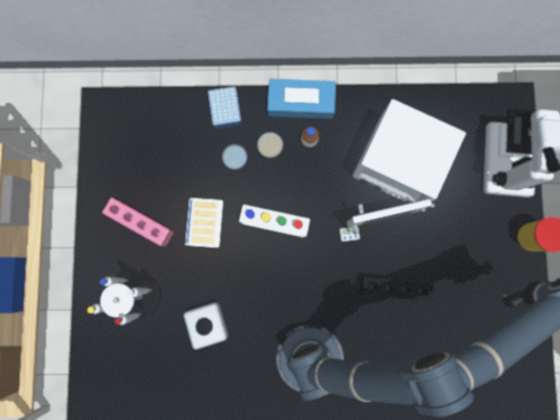

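View pics/wrist0.png

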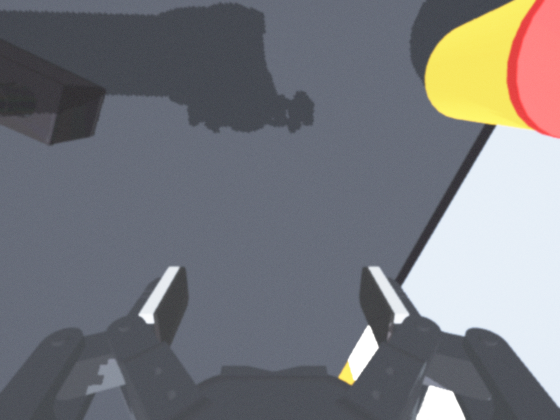

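```bash
python3 - <<'E'
import numpy as np,cv2
from h import cloud
T=np.load("top0.npz");S=np.load("scene0.npz")
a=cv2.resize(T["im"][90:260,330:480],None,fx=4,fy=4,interpolation=cv2.INTER_CUBIC)
cv2.imwrite("pics/topz.png",a[:600,:])
a=cv2.resize(S["im"][70:200,100:300],None,fx=4,fy=4,interpolation=cv2.INTER_CUBIC);cv2.imwrite("pics/scz.png",a)
a=cv2.resize(T["im"][180:260,180:320],None,fx=5,fy=5,interpolation=cv2.INTER_CUBIC);cv2.imwrite("pics/topr.png",a)
for n,D in(("top",T),("scene",S)):
    P=cloud((D["K"],D["R"],D["t"]),D["d"]); np.save(n+"P.npy",P)
P=np.load("topP.npy")
# door top: z~0.236
m=(P[...,2]>.215)&(P[...,2]<.26)&(P[...,0]>.35)&(P[...,0]<.9)&(P[...,1]>-.65)&(P[...,1]<0)
im=np.zeros((420,560),np.uint8);im[m]=255
q=P[m];print(len(q));
v,u=np.nonzero(m)
dm=m.copy()
for uu in range(345,440,6):
    vv=np.nonzero(m[:,uu])[0]; 
    print(uu,[(int(x),P[x,uu].round(3).tolist()) for x in vv[-5:]])
E
```

```text
6551
345 []
351 []
357 [(218, [0.468, -0.146, 0.234]), (219, [0.464, -0.145, 0.24]), (220, [0.461, -0.145, 0.239]), (221, [0.458, -0.145, 0.239]), (222, [0.455, -0.145, 0.234])]
363 [(217, [0.47, -0.164, 0.237]), (218, [0.468, -0.165, 0.231]), (219, [0.464, -0.164, 0.236]), (220, [0.462, -0.165, 0.227]), (221, [0.46, -0.167, 0.215])]
369 [(215, [0.477, -0.184, 0.235]), (216, [0.473, -0.183, 0.239]), (217, [0.47, -0.183, 0.235]), (218, [0.467, -0.184, 0.232]), (219, [0.464, -0.184, 0.233])]
375 [(214, [0.48, -0.203, 0.23]), (215, [0.476, -0.201, 0.245]), (216, [0.474, -0.203, 0.231]), (217, [0.471, -0.203, 0.228]), (218, [0.467, -0.203, 0.231])]
381 [(212, [0.486, -0.222, 0.233]), (213, [0.483, -0.223, 0.229]), (214, [0.479, -0.221, 0.238]), (215, [0.476, -0.221, 0.237]), (216, [0.474, -0.222, 0.231])]
387 [(211, [0.488, -0.239, 0.244]), (212, [0.486, -0.241, 0.235]), (213, [0.482, -0.24, 0.238]), (214, [0.48, -0.241, 0.233]), (215, [0.477, -0.242, 0.228])]
393 [(210, [0.492, -0.26, 0.232]), (211, [0.49, -0.261, 0.228]), (212, [0.486, -0.26, 0.231]), (213, [0.482, -0.259, 0.238]), (21
[... 438 characters left out ...]
24]), (208, [0.499, -0.318, 0.229]), (209, [0.494, -0.316, 0.239])]
417 [(204, [0.51, -0.335, 0.239]), (205, [0.507, -0.336, 0.236]), (206, [0.505, -0.337, 0.23]), (207, [0.502, -0.338, 0.224]), (208, [0.498, -0.336, 0.232])]
423 [(203, [0.514, -0.356, 0.232]), (204, [0.51, -0.354, 0.24]), (205, [0.508, -0.356, 0.233]), (206, [0.504, -0.355, 0.233]), (207, [0.503, -0.36, 0.217])]
429 [(201, [0.52, -0.374, 0.235]), (202, [0.517, -0.374, 0.237]), (203, [0.514, -0.375, 0.232]), (204, [0.511, -0.376, 0.228]), (205, [0.507, -0.374, 0.236])]
435 [(194, [0.541, -0.392, 0.243]), (195, [0.538, -0.393, 0.239]), (196, [0.536, -0.395, 0.231]), (197, [0.533, -0.394, 0.235]), (198, [0.53, -0.395, 0.229])]
```

View pics/topz.png

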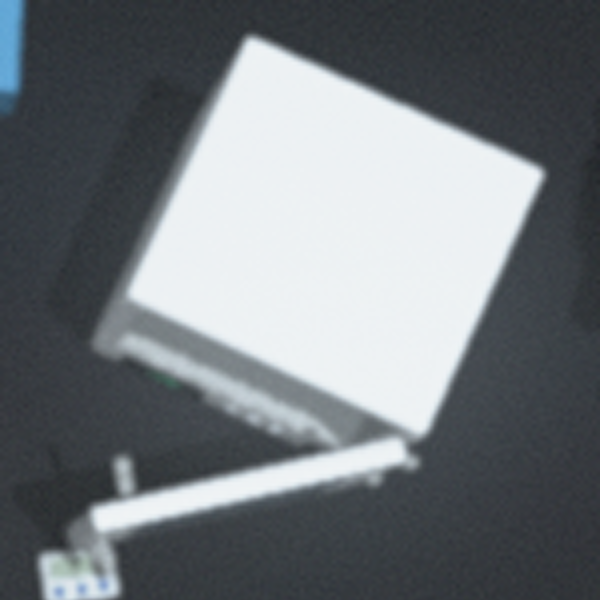

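View pics/scz.png

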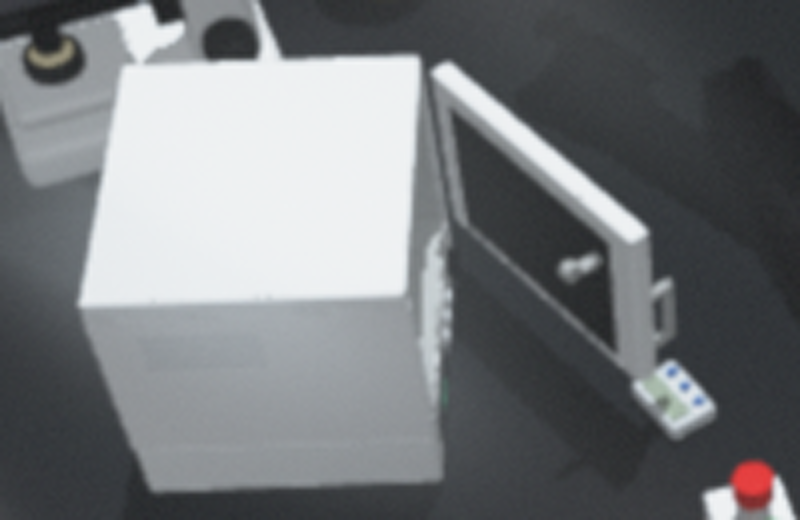

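View pics/topr.png

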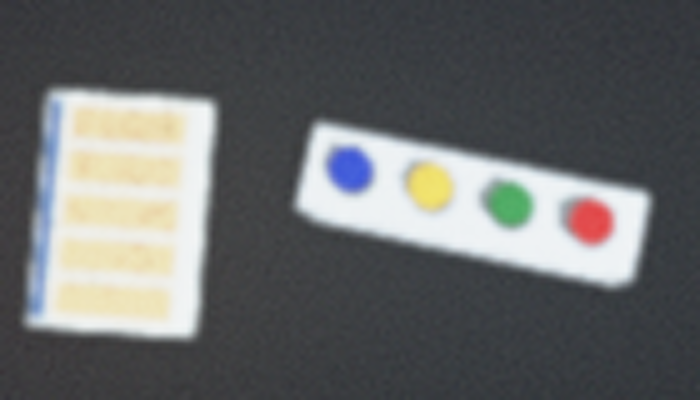

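```bash
cat >> h.py <<'E'
def down(jaw_yaw,tilt=None):
    "tool x down, tool z horizontal at jaw_yaw"
    x=np.array([0,0,-1.]); z=np.array([np.cos(jaw_yaw),np.sin(jaw_yaw),0]); y=np.cross(z,x)
    return R.from_matrix(np.stack([x,y,z],1)).as_quat()
E
python3 - <<'E'
from h import *
T=np.load("top0.npz");S=np.load("scene0.npz");P=np.load("topP.npy");Q=np.load("sceneP.npy")
cT=(T["K"],T["R"],T["t"]);cS=(S["K"],S["R"],S["t"])
hsv=cv2.cvtColor(T["im"],cv2.COLOR_BGR2HSV); hsS=cv2.cvtColor(S["im"],cv2.COLOR_BGR2HSV)
# table z offset
for p in(P,Q): print("bench z",np.median(p[240:260,230:260,2]) )
# roof
m=(hsv[...,2]>200)&(P[...,2]>.22)&(P[...,0]>.4)
n,l,st,ce=cv2.connectedComponentsWithStats(m.astype(np.uint8))
for i in range(1,n):
    if st[i,4]>100:
        v,u=np.nonzero(l==i); z=.24 if st[i,4]>3000 else .236
        pts=np.array([atz(cT,a,b,z)[:2] for a,b in zip(u,v)],np.float32)
        r=cv2.minAreaRect(pts); print(st[i],r,"\n",cv2.boxPoints(r).round(4), np.median(P[l==i][:,2]))
# caps
for name,lo,hi in(("red",(0,120,120),(8,255,255)),("blue",(110,120,100),(130,255,255)),("yellow",(22,80,150),(32,255,255)),("green",(50,80,60),(90,255,255))):
  for nm,h,c,p in(("top",hsv,cT,P),("scene",hsS,cS,Q)):
    m=cv2.inRange(h,lo,hi)
    if name=="red": m|=cv2.inRange(h,(172,120,120),(180,255,255))
    n,l,st,ce=cv2.connectedComponentsWithStats(m)
    for i in range(1,n):
        x=atz(c,*ce[i],.13)
        if st[i,4]>20 and .38<x[0]<.55 and -.05<x[1]<.26: print(name,nm,st[i],x.round(4),np.median(p[l==i],0).round(3))
# rack/chart whites
for nm,h,c in(("top",hsv,cT),("scene",hsS,cS)):
    m=((h[...,2]>150)).astype(np.uint8); n,l,st,ce=cv2.connectedComponentsWithStats(cv2.morphologyEx(m,cv2.MORPH_CLOSE,np.ones((5,5))))
    for i in range(1,n):
        x=atz(c,*ce[i],.0)
        if st[i,4]>300 and .3<x[0]<.6 and -.1<x[1]<.5:
            for z in(.002,.075):
                v,u=np.nonzero(l==i);pts=np.array([atz(c,a,b,z)[:2] for a,b in zip(u,v)],np.float32); print(nm,z,st[i],cv2.minAreaRect(pts))
E
```

```text
bench z -0.0013495105374912012
bench z -0.0006918255259351414
[ 362  100  103   99 5860] ((0.690386176109314, -0.3296179175376892), (0.25832146406173706, 0.23774226009845734), 63.76225662231445) 
 [[ 0.5267 -0.3929]
 [ 0.7399 -0.498 ]
 [ 0.8541 -0.2663]
 [ 0.6409 -0.1612]] 0.23848086206869495
[538 110  22  40 663] ((0.7496684193611145, -0.7663394808769226), (0.06710892915725708, 0.12726940214633942), 85.70275115966797) 
 [[ 0.6837 -0.795 ]
 [ 0.8106 -0.8046]
 [ 0.8156 -0.7376]
 [ 0.6887 -0.7281]] 0.36326736442956364
[532 172  21   8 122] ((0.5990201234817505, -0.7349107265472412), (0.06338617205619812, 0.020986028015613556), 83.66889190673828) 
 [[ 0.5851 -0.7653]
 [ 0.606  -0.7676]
 [ 0.6129 -0.7046]
 [ 0.5921 -0.7023]] 0.27152676909333784
[353 200  78  23 478] ((0.4889270067214966, -0.254805326461792), (0.019407017156481743, 0.25081735849380493), 12.76962661743164) 
 [[ 0.4517 -0.1346]
 [ 0.5072 -0.3793]
 [ 0.5261 -0.375 ]
 [ 0.4707 -0.1304]] 0.23436578158457871
red top [294 220   8   8  48] [0.4593 0.0389 0.13  ] [0.459 0.038 0.128]
red scene [283 185  10  12  99] [0.4647 0.0405 0
[... 936 characters left out ...]
 71   32 1369] ((0.47617244720458984, 0.12042186409235), (0.24070684611797333, 0.06956377625465393), 77.35136413574219)
scene 0.002 [ 276  186   42   82 1545] ((0.4611254930496216, 0.08298852294683456), (0.3074035346508026, 0.07593616098165512), 77.36738586425781)
scene 0.075 [ 276  186   42   82 1545] ((0.48564058542251587, 0.12460607290267944), (0.2911183834075928, 0.07191334664821625), 77.36737823486328)
scene 0.002 [ 304  273   72   58 2356] ((0.48141568899154663, 0.3749387860298157), (0.12222930043935776, 0.17220863699913025), 85.70201110839844)
scene 0.075 [ 304  273   72   58 2356] ((0.5048558712005615, 0.4010898470878601), (0.11575397849082947, 0.16308562457561493), 85.7020034790039)
```

```bash
cat >> h.py <<'E'
H=np.array([.507,-.380]); PC=-.458; PO=.223
def doorpose(th,r,off,z,sgn=1):
    p=PC+th; ey=np.array([-np.sin(p),np.cos(p)]); n=-np.array([np.cos(p),np.sin(p)])
    q=H+r*ey+off*n; return [q[0],q[1],z], down(p+np.pi/2*sgn)
E
python3 - <<'E'
from h import *
print(R.from_quat(monitor.read_orientation()).as_matrix().round(2))
for s in(1,-1):
  for r in (.17,.2):
   for th,off,z in((.68,.06,.3),(.68,.05,.205),(.68,.02,.205),(.3,.015,.205),(0,.01,.205)):
    q=arm.solve_ik(*doorpose(th,r,off,z,s)); print(s,r,th,off,np.round(doorpose(th,r,off,z,s)[0],3),None if q is None else np.round(q,2))
# lean search
res=[]
P=np.array([.48,.375,.122])
for az in np.arange(-180,180,15):
    a=np.deg2rad(az); x=np.array([np.cos(a)*np.sqrt(.5),np.sin(a)*np.sqrt(.5),-np.sqrt(.5)]) # tool/paddle direction
    tcp=P-x*(.048+.011-.005)
    w=np.array([-np.sin(a),np.cos(a),0]); n=np.cross(w,x)
    out=[]
    for g in np.arange(-180,180,15): # jaw angle vs paddle width axis
        gg=np.deg2rad(g); z=np.cos(gg)*w+np.sin(gg)*n; y=np.cross(z,x)
        q=arm.solve_ik(tcp,R.from_matrix(np.stack([x,y,z],1)).as_quat())
        if q is not None: out.append(int(g))
    print(az,out)
E
```

```text
[[ 0.    0.94  0.35]
 [-0.    0.35 -0.94]
 [-1.    0.    0.  ]]
1 0.17 0.68 0.06 [ 0.411 -0.227  0.3  ] [ 1.12  0.15 -0.77  1.89  0.11  1.15  2.1 ]
1 0.17 0.68 0.05 [ 0.421 -0.225  0.205] [ 1.08  0.28 -0.79  2.    0.25  0.95  1.96]
1 0.17 0.68 0.02 [ 0.45  -0.219  0.205] [ 1.03  0.33 -0.8   1.95  0.28  0.97  1.89]
1 0.17 0.3 0.015 [ 0.519 -0.21   0.205] [ 0.87  0.41 -0.72  1.83  0.32  1.02  1.43]
1 0.17 0 0.01 [ 0.573 -0.223  0.205] [ 0.78  0.49 -0.65  1.7   0.33  1.07  1.13]
1 0.2 0.68 0.06 [ 0.404 -0.198  0.3  ] [ 1.09  0.1  -0.77  1.93  0.08  1.14  2.08]
1 0.2 0.68 0.05 [ 0.414 -0.196  0.205] [ 1.05  0.25 -0.8   2.04  0.22  0.94  1.93]
1 0.2 0.68 0.02 [ 0.443 -0.189  0.205] [ 1.    0.3  -0.81  1.99  0.26  0.96  1.86]
1 0.2 0.3 0.015 [ 0.524 -0.18   0.205] [ 0.83  0.41 -0.73  1.84  0.32  1.02  1.38]
1 0.2 0 0.01 [ 0.586 -0.196  0.205] [ 0.73  0.5  -0.66  1.69  0.34  1.07  1.08]
-1 0.17 0.68 0.06 [ 0.411 -0.227  0.3  ] [ 0.66  0.1  -0.27  1.91  0.03  1.14 -0.96]
-1 0.17 0.68 0.05 [ 0.421 -0.225  0.205] [ 0.63  0.21 -0.26  2.02  0.07  0.92 -1.01]
-1 0.17 0.68 0.02 [ 0.45  -0.219  0.2
[... 2735 characters left out ...]
05, -90, -75, -60, -45, -30, -15, 0, 15, 30, 45, 60, 75, 90, 105, 120, 135, 150, 165]
105 [-180, -165, -150, -135, -120, -105, -90, -75, -60, -45, -30, -15, 0, 15, 30, 45, 60, 75, 90, 105, 120, 135, 150, 165]
120 [-180, -165, -150, -135, -120, -105, -90, -75, -60, -45, -30, -15, 0, 15, 30, 45, 60, 75, 90, 105, 120, 135, 150, 165]
135 [-180, -165, -150, -135, -120, -105, -90, -75, -60, -45, -30, -15, 0, 15, 30, 45, 60, 75, 90, 105, 120, 135, 150, 165]
150 [-180, -165, -150, -135, -120, -105, -90, -75, -60, -45, -30, -15, 0, 15, 30, 45, 60, 75, 90, 105, 120, 135, 150, 165]
165 [-180, -165, -150, -135, -120, -105, -90, -75, -60, -45, -30, -15, 0, 15, 30, 45, 60, 75, 90, 105, 120, 135, 150, 165]
```

```bash
python3 - <<'E'
from h import *
close_gripper(20)
p,o=doorpose(.68,.19,.06,.31,-1); 
c=monitor.read_tcp_pos(); arm.move_l([c[0],c[1],.31],vel=.2)
arm.movep(p,o); print(monitor.read_t(),monitor.read_tcp_pos(),monitor.read_grip_width())
p[2]=.205; arm.move_l(p,vel=.15)
print(monitor.read_t(),monitor.read_tcp_pos(),monitor.read_ft_force())
f0=np.array(monitor.read_ft_force())
for off in(.045,.035,.028,.022,.018,.015):
    p,o=doorpose(.68,.19,off,.205,-1); arm.move_l(p,vel=.06)
    f=np.array(monitor.read_ft_force())-f0; print(off,f.round(2))
    if np.linalg.norm(f)>1.0: break
print(monitor.read_t())
im,d=grab_frame("top");cv2.imwrite("pics/top1.png",cv2.resize(im[130:280,300:500],None,fx=4,fy=4))
E
```

```text
4.1667 [ 0.40655116 -0.20901735  0.30990569] 0.00021133603418542523
5.0167 [ 0.40723014 -0.20829612  0.20564207] [ 0.35696208  0.47942344 -0.31389926]
0.045 [-0.48  0.07  0.33]
0.035 [-0.01 -0.42 -0.18]
0.028 [-0.59 -0.86  0.62]
6.0
```

View pics/top1.png

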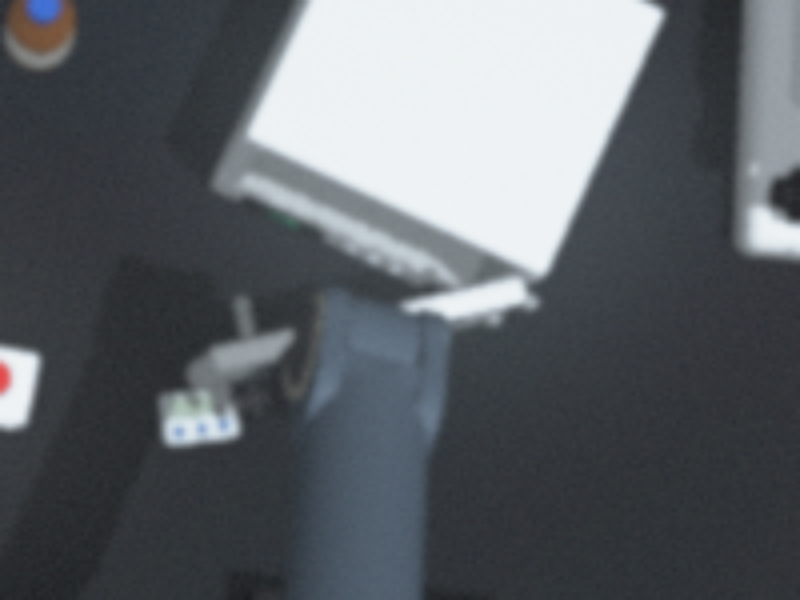

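```bash
python3 - <<'E'
from h import *
f0=np.array([.3,.4,-.2])
for th in list(np.arange(.6,.09,-.1))+[.09,.075,.06,.045,.03,.02,.01,0,-.01,-.02,-.03,-.04,-.05]:
    p,o=doorpose(th,.19,.013,.205,-1); arm.move_l(p,vel=.12 if th>.12 else .04,rotation=o)
    f=np.array(monitor.read_ft_force())-f0; ps=PC+th; fn=-(f[0]*np.cos(ps)+f[1]*np.sin(ps))
    print(round(th,3),f.round(2),"n",fn.round(2))
    if abs(fn)>14 and th<.03 or np.linalg.norm(f)>25: break
print(monitor.read_t())
im,d=grab_frame("top");cv2.imwrite("pics/top2.png",cv2.resize(im[130:280,300:500],None,fx=4,fy=4))
im,d=grab_frame("scene");cv2.imwrite("pics/sc2.png",cv2.resize(im[70:200,100:300],None,fx=4,fy=4))
E
```

```text
0.6 [-1.05 -0.81 -0.02] n 1.15
0.5 [-1.16 -0.55 -0.11] n 1.18
0.4 [0.79 0.72 0.22] n -0.74
0.3 [-0.56 -0.44 -0.1 ] n 0.48
0.2 [-1.09  0.85 -0.69] n 1.27
0.1 [ 0.77 -0.88  1.03] n -1.02
0.09 [-0.55 -0.77  1.11] n 0.24
0.075 [-1.02  0.08  0.42] n 0.97
0.06 [-0.37 -0.3   0.63] n 0.23
0.045 [-3.04  0.13  0.69] n 2.83
0.03 [-2.49  0.83  0.09] n 2.61
0.02 [-0.81 -0.93  0.22] n 0.34
0.01 [-0.93 -0.8   0.39] n 0.49
0 [-0.97 -0.16  0.29] n 0.8
-0.01 [-0.75 -0.52 -1.06] n 0.43
-0.02 [-2.13  0.66 -0.07] n 2.19
-0.03 [-7.75  2.68  3.96] n 8.1
-0.04 [-10.61   4.9    4.36] n 11.66
-0.05 [-17.17   7.72   8.71] n 18.76
11.5583
```

View pics/sc2.png

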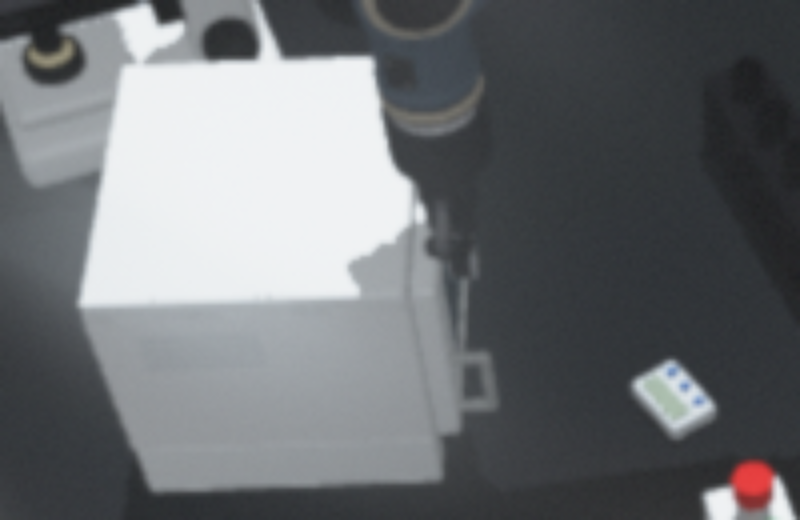

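```bash
python3 - <<'E'
from h import *
p,o=doorpose(0,.19,.08,.205,-1); arm.move_l(p,vel=.15)
p[2]=.30; arm.move_l(p,vel=.25)
for y in(-.221,np.pi-.221):
    q=arm.solve_ik([.459,.039,.25],down(y)); print(y,None if q is None else np.round(q,2))
    q=arm.solve_ik([.459,.039,.116],down(y)); print(y,None if q is None else np.round(q,2))
im,d=grab_frame("scene");cv2.imwrite("pics/sc3.png",cv2.resize(im[70:220,100:300],None,fx=4,fy=4))
im,d=grab_frame("top");cv2.imwrite("pics/top3.png",cv2.resize(im[90:240,300:500],None,fx=4,fy=4))
print(monitor.read_t())
E
```

```text
-0.221 [ 0.35  0.16 -0.58  1.99  0.1   1.03 -0.5 ]
-0.221 [ 0.29  0.35 -0.56  2.13  0.27  0.73 -0.66]
2.920592653589793 [ 0.82  0.29 -1.16  1.97  0.31  1.07  2.44]
2.920592653589793 [ 0.74  0.58 -1.17  2.11  0.69  0.91  2.08]
12.95
```

View pics/sc3.png

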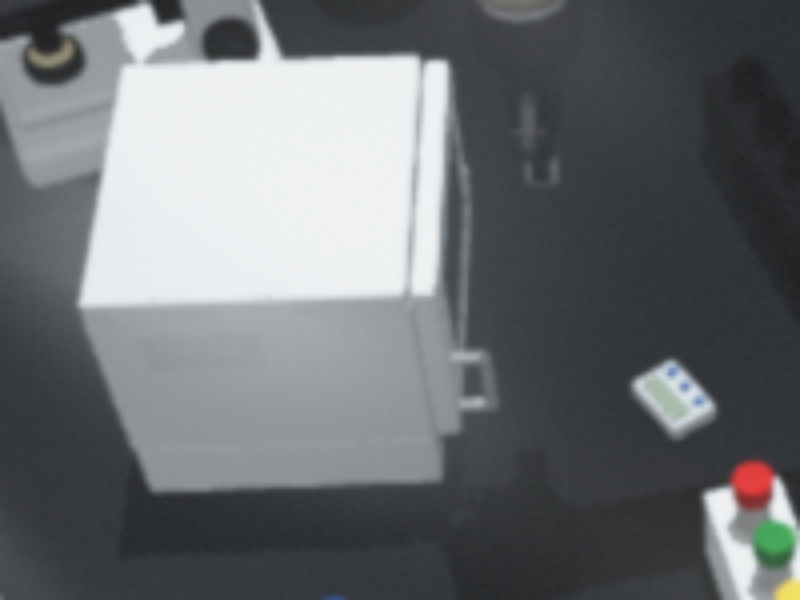

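View pics/top3.png

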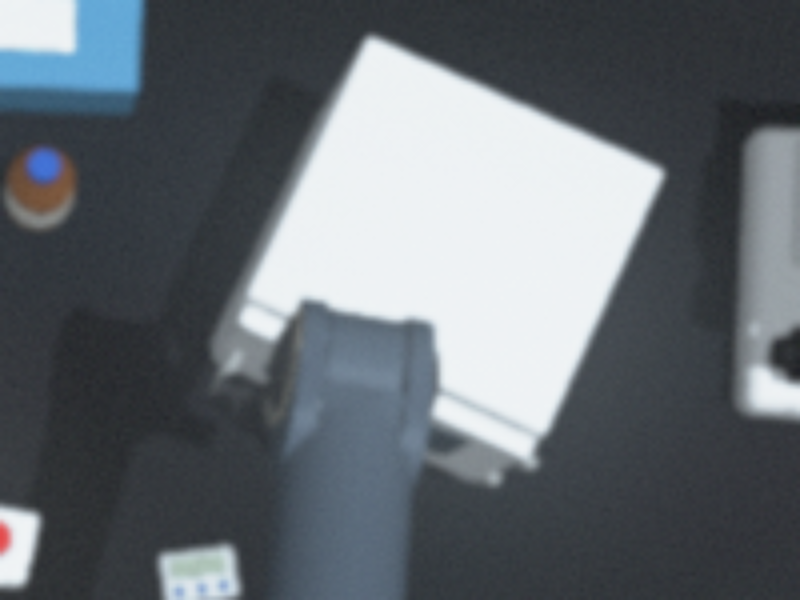

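Door is flush with the incubator front (scene crop, seam at column ~415, parallel to the box). Now go over the red cap.

```bash
python3 - <<'E'
from h import *
open_gripper()
arm.movep([.459,.039,.25],down(-.221))
arm.dwell(.1)
c=cal("wrist");im,d=grab_frame("wrist");cv2.imwrite("pics/w4.png",im);np.savez("w4.npz",im=im,d=d,K=c[0],R=c[1],t=c[2])
h=cv2.cvtColor(im,cv2.COLOR_BGR2HSV); P=cloud(c,d)
for nm,m in(("red",cv2.inRange(h,(0,120,80),(8,255,255))|cv2.inRange(h,(172,120,80),(180,255,255))),("green",cv2.inRange(h,(50,80,40),(90,255,255)))):
    n,l,st,ce=cv2.connectedComponentsWithStats(m)
    for i in range(1,n):
        if st[i,4]>300:
            print(nm,st[i]); k=(l==i)&(P[...,2]>.127)&(P[...,2]<.135); q=P[k]
            print(len(q),q.mean(0),(q.min(0)+q.max(0))/2,q.min(0),q.max(0))
            v,u=np.nonzero(k); (x,y),r=cv2.minEnclosingCircle(q[:,:2].astype(np.float32)); print("circ",x,y,r)
print(monitor.read_t(),monitor.read_tcp_pos())
E
```

```text
red [ 259  182   34   40 1048]
885 [0.46302891 0.03857093 0.12956577] [0.46317249 0.03777306 0.1291613 ] [0.44855948 0.02258503 0.12702306] [0.4777855  0.05296108 0.13129954]
circ 0.46292153000831604 0.03769855201244354 0.016053669154644012
green [ 258  118   37   39 1131]
1112 [0.47520613 0.09275821 0.12961495] [0.47509326 0.09249429 0.12943983] [0.4600928  0.07736333 0.12702004] [0.49009371 0.10762526 0.13185963]
circ 0.47501543164253235 0.09255029261112213 0.015244243666529655
15.1333 [0.45942225 0.03832962 0.25011549]
```

View pics/w4.png

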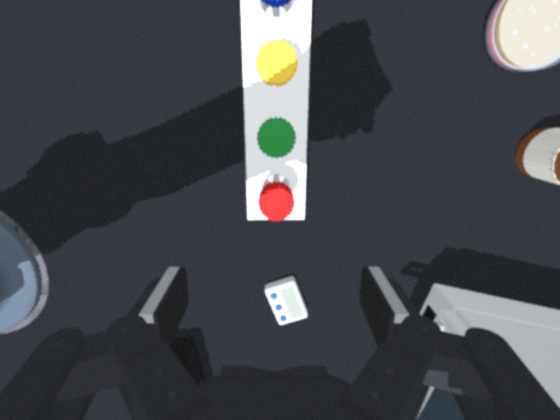

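```bash
python3 - <<'E'
from h import *
f0=np.array(monitor.read_ft_force())
arm.move_l([.463,.038,.25],vel=.1)
arm.move_l([.463,.038,.116],vel=.12)
print(monitor.read_tcp_pos(),np.array(monitor.read_ft_force())-f0)
close_gripper(40)
print(monitor.read_grip_width(),np.array(monitor.read_ft_force())-f0)
arm.move_l([.463,.038,.225],vel=.07)
print(np.array(monitor.read_ft_force())-f0)
arm.move_l([.463,.038,.29],vel=.15)
arm.dwell(.2)
print(monitor.read_grip_width(),monitor.read_tcp_pos(),monitor.read_t())
for n in("wrist","scene","top"):
    c=cal(n);im,d=grab_frame(n);cv2.imwrite(f"pics/{n}5.png",im);np.savez(f"{n}5.npz",im=im,d=d,K=c[0],R=c[1],t=c[2])
E
```

```text
[0.46353586 0.03811454 0.11659167] [0.89933085 0.06609074 0.03576552]
0.030098007961097628 [-0.87794022 -0.16276796  4.92223831]
[ 0.47204165  0.15198703 -0.6419586 ]
0.029591680647282504 [0.46237152 0.03787427 0.28886164] 19.6917
```

View pics/wrist5.png

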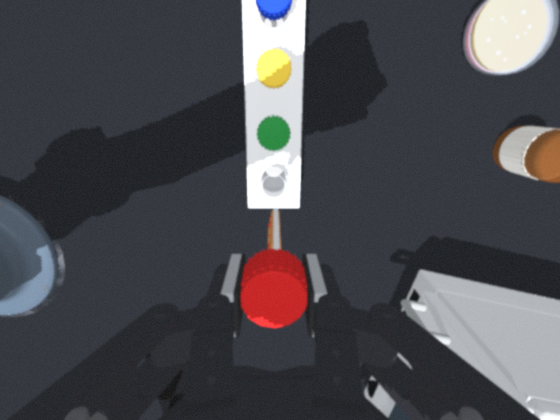

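View pics/scene5.png

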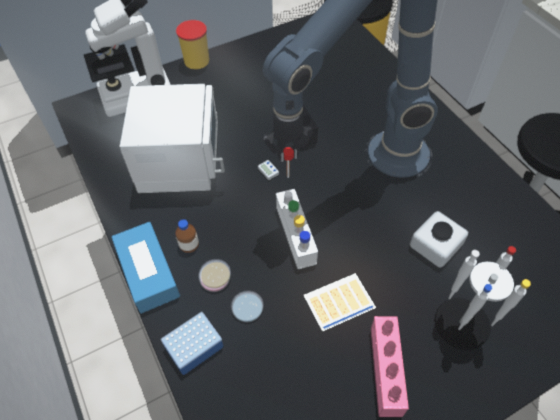

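```bash
python3 - <<'E'
from h import *
D=np.load("wrist5.npz"); a=cv2.resize(D["im"][195:275,230:320],None,fx=7,fy=7,interpolation=cv2.INTER_CUBIC);cv2.imwrite("pics/w5z.png",a)
c=(D["K"],D["R"],D["t"]);P=cloud(c,D["d"]);d=D["d"]
for v in range(205,256,4): print(v,[(u,P[v,u].round(3).tolist()) for u in range(262,286,2) if .19<P[v,u,2]<.32])
E
```

```text
205 []
209 [(274, [0.466, 0.046, 0.204]), (276, [0.467, 0.045, 0.204])]
213 [(272, [0.464, 0.045, 0.209]), (274, [0.466, 0.046, 0.212]), (276, [0.467, 0.045, 0.212]), (278, [0.468, 0.042, 0.206])]
217 [(270, [0.462, 0.042, 0.21]), (272, [0.464, 0.045, 0.218]), (274, [0.466, 0.045, 0.22]), (276, [0.467, 0.045, 0.22]), (278, [0.468, 0.043, 0.216])]
221 [(270, [0.462, 0.043, 0.22]), (272, [0.464, 0.045, 0.225]), (274, [0.466, 0.046, 0.228]), (276, [0.467, 0.046, 0.229]), (278, [0.468, 0.045, 0.227])]
225 [(270, [0.462, 0.043, 0.228]), (272, [0.464, 0.045, 0.232]), (274, [0.466, 0.046, 0.235]), (276, [0.467, 0.046, 0.236]), (278, [0.468, 0.044, 0.233])]
229 [(268, [0.458, 0.033, 0.209]), (270, [0.462, 0.041, 0.23]), (272, [0.464, 0.045, 0.238]), (274, [0.466, 0.046, 0.242]), (276, [0.467, 0.045, 0.242]), (278, [0.468, 0.045, 0.242])]
233 [(268, [0.459, 0.034, 0.218]), (270, [0.462, 0.042, 0.237]), (272, [0.464, 0.044, 0.244]), (274, [0.466, 0.045, 0.247]), (276, [0.467, 0.046, 0.248]), (278, [0.468, 0.044, 0.246]), (280, [0.468, 0.04, 0.238])]
237 [(268, [0.459, 0.034, 0.226]), (270, [0.
[... 471 characters left out ...]
61]), (274, [0.466, 0.046, 0.265]), (276, [0.467, 0.045, 0.264]), (278, [0.468, 0.045, 0.263]), (280, [0.468, 0.043, 0.259])]
249 [(268, [0.46, 0.037, 0.249]), (270, [0.465, 0.053, 0.283]), (272, [0.466, 0.053, 0.283]), (274, [0.467, 0.052, 0.282]), (276, [0.467, 0.045, 0.268]), (278, [0.469, 0.052, 0.283]), (280, [0.47, 0.052, 0.283])]
253 [(262, [0.461, 0.053, 0.285]), (264, [0.462, 0.053, 0.287]), (266, [0.463, 0.052, 0.285]), (268, [0.464, 0.052, 0.284]), (270, [0.465, 0.053, 0.287]), (272, [0.466, 0.053, 0.288]), (274, [0.467, 0.052, 0.286]), (276, [0.468, 0.052, 0.285]), (278, [0.469, 0.052, 0.287]), (280, [0.47, 0.052, 0.287]), (282, [0.471, 0.05, 0.285]), (284, [0.472, 0.05, 0.285])]
```

View pics/w5z.png

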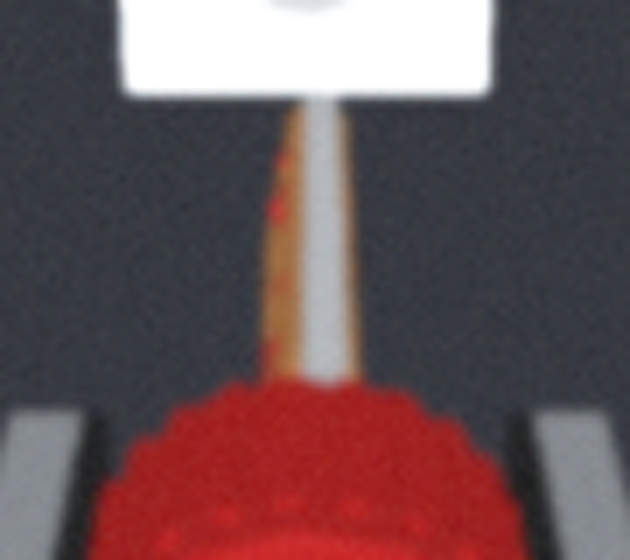

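```bash
python3 - <<'E'
from h import *
from scipy.optimize import least_squares
D=np.load("wrist5.npz");c=(D["K"],D["R"],D["t"]);P=cloud(c,D["d"])
m=np.zeros(P.shape[:2],bool);m[200:247,255:295]=1
m&=(P[...,2]>.2)&(P[...,2]<.262)&(np.hypot(P[...,0]-.4624,P[...,1]-.0379)<.013)
q=P[m][:,:2];print(len(q))
def sdf(a,hx=.003,hy=.009):
    cx,cy,ps=a; d=q-[cx,cy]; x=d@[np.cos(ps),np.sin(ps)]; y=d@[-np.sin(ps),np.cos(ps)]
    X=np.abs(x)-hx;Y=np.abs(y)-hy
    return np.hypot(np.maximum(X,0),np.maximum(Y,0))+np.minimum(np.maximum(X,Y),0)
for wt in(0,1,3):
  for p0 in(-.7,-.45,-.2,.1):
    r=least_squares(lambda a:np.r_[sdf(a)/.001,(a[:2]-[.4624,.0379])/.002*wt*5],[.4624,.0379,p0],loss="soft_l1",x_scale=[.001,.001,.1]); print(wt,p0,r.x.round(4),round(r.cost,1))
E
```

```text
404
0 -0.7 [ 0.4632  0.0369 -0.4675] 40.2
0 -0.45 [ 0.4632  0.0368 -0.4151] 40.8
0 -0.2 [ 0.4632  0.0368 -0.4151] 40.8
0 0.1 [ 0.4632  0.0368 -0.4151] 40.8
1 -0.7 [ 0.4632  0.0369 -0.4721] 43.1
1 -0.45 [ 0.4632  0.0368 -0.4195] 44.0
1 -0.2 [ 0.4632  0.0368 -0.4195] 44.0
1 0.1 [ 0.4632  0.0368 -0.4195] 44.0
3 -0.7 [ 0.4631  0.037  -0.4831] 51.3
3 -0.45 [ 0.4631  0.037  -0.4831] 51.3
3 -0.2 [ 0.4631  0.037  -0.4831] 51.3
3 0.1 [ 0.4631  0.037  -0.4831] 51.3
```

```bash
cat >> h.py <<'E'
DEL=-.224; LP=.0566
def lean(az,s,P,d=DEL):
    x=np.array([np.cos(az),np.sin(az),-1])/np.sqrt(2);u=np.array([np.cos(az),np.sin(az),1])/np.sqrt(2)
    n=s*u;w=np.cross(n,x); z=np.cos(d)*n-np.sin(d)*w; y=np.sin(d)*n+np.cos(d)*w
    return np.asarray(P)-LP*x, R.from_matrix(np.stack([x,y,z],1)).as_quat()
E
python3 - <<'E'
from h import *
print(R.from_quat(monitor.read_orientation()).as_matrix().round(3))
lo=np.array([-2.59,-.33,-1.39,.1,-1.04,.21,-2.66]);hi=np.array([2.59,1.99,1.29,2.45,4.18,1.99,2.66])
q0=np.array(monitor.read_qpos())
out=[]
for s in(1,-1):
  for az in np.deg2rad(np.arange(-180,180,10)):
    q=arm.solve_ik(*lean(az,s,[.48,.375,.122])); q2=arm.solve_ik(*lean(az,s,[.48,.375,.22]))
    if q is None or q2 is None: continue
    q=np.array(q);q2=np.array(q2); mg=min((q-lo).min(),(hi-q).min(),(q2-lo).min(),(hi-q2).min())
    out.append((np.abs(q2-q0).max(),np.abs(q-q2).max(),mg,s,np.rad2deg(az).round(),q.round(2)))
out.sort(key=lambda t:t[0])
for o in out[:16]: print(*[np.round(x,2) for x in o])
E
```

```text
[[-0.001  0.219  0.976]
 [ 0.     0.976 -0.219]
 [-1.    -0.    -0.001]]
0.55 0.16 0.59 -1 130.0 [ 0.17  0.77 -0.8   1.67 -0.28  1.07 -0.99]
0.58 0.15 0.58 -1 140.0 [ 0.13  0.83 -0.81  1.57 -0.19  1.21 -0.95]
0.59 0.17 0.57 -1 120.0 [ 0.21  0.71 -0.78  1.77 -0.39  0.93 -1.02]
0.64 0.14 0.5 -1 150.0 [ 0.08  0.88 -0.83  1.47 -0.11  1.35 -0.9 ]
0.65 0.18 0.47 -1 110.0 [ 0.24  0.65 -0.77  1.87 -0.5   0.78 -1.04]
0.7 0.13 0.38 -1 160.0 [ 0.02  0.93 -0.85  1.38 -0.02  1.48 -0.84]
0.75 0.13 0.26 -1 170.0 [-0.03  0.98 -0.87  1.29  0.06  1.6  -0.77]
0.76 0.2 0.36 -1 100.0 [ 0.27  0.6  -0.79  1.97 -0.63  0.63 -1.06]
0.8 0.13 0.14 -1 -180.0 [-0.09  1.02 -0.89  1.22  0.14  1.72 -0.69]
0.84 0.13 0.04 -1 -170.0 [-0.15  1.05 -0.91  1.16  0.23  1.82 -0.6 ]
0.87 0.23 0.25 -1 90.0 [ 0.3   0.55 -0.83  2.07 -0.77  0.47 -1.07]
0.99 0.27 0.08 -1 80.0 [ 0.34  0.52 -0.9   2.15 -0.93  0.29 -1.06]
1.01 0.19 0.01 -1 -90.0 [-0.53  0.94 -0.81  1.33  0.81  1.93  0.39]
1.05 0.19 0.01 -1 -80.0 [-0.47  0.98 -1.    1.41  0.98  1.98  0.41]
1.06 0.38 0.01 -1 -100.0 [-0.51  0.97 -0.81  1.25  0.74  1.98  0.28]
1.15 0.2 0.06 -1 -70.0 [-0.47  0.95 -1.01  1.5   1.06  1.93  0.5 ]
```

```bash
python3 - <<'E'
from h import *
az=np.deg2rad(130)
p,o=lean(az,-1,[.48,.375,.24]); arm.movep(p,o)
p,o=lean(az,-1,[.48,.375,.122]); arm.move_l(p,vel=.12)
arm.dwell(.3)
print(monitor.read_t(),monitor.read_tcp_pos(),p,monitor.read_grip_width(),(R.from_quat(monitor.read_orientation()).inv()*R.from_quat(o)).magnitude())
for n in("wrist","scene","top"):
    c=cal(n);im,d=grab_frame(n);cv2.imwrite(f"pics/{n}6.png",im);np.savez(f"{n}6.npz",im=im,d=d,K=c[0],R=c[1],t=c[2])
    if n!="wrist":
        u,v=proj(c,[.48,.375,.122]).astype(int);print(n,u,v); a=im[max(v-50,0):v+50,max(u-60,0):u+60]; cv2.imwrite(f"pics/{n}6z.png",cv2.resize(a,None,fx=6,fy=6,interpolation=cv2.INTER_CUBIC))
E
```

```text
22.45 [0.50590705 0.34439627 0.16245575] [0.5057258  0.34434118 0.16202224] 0.02983333979234721 0.0008608497289820129
scene 342 281
top 198 218
```

View pics/scene6z.png

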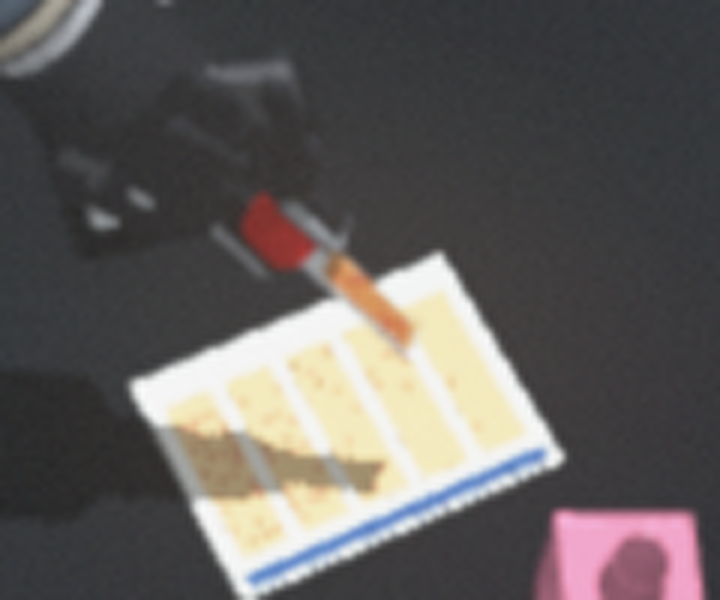

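View pics/top6z.png

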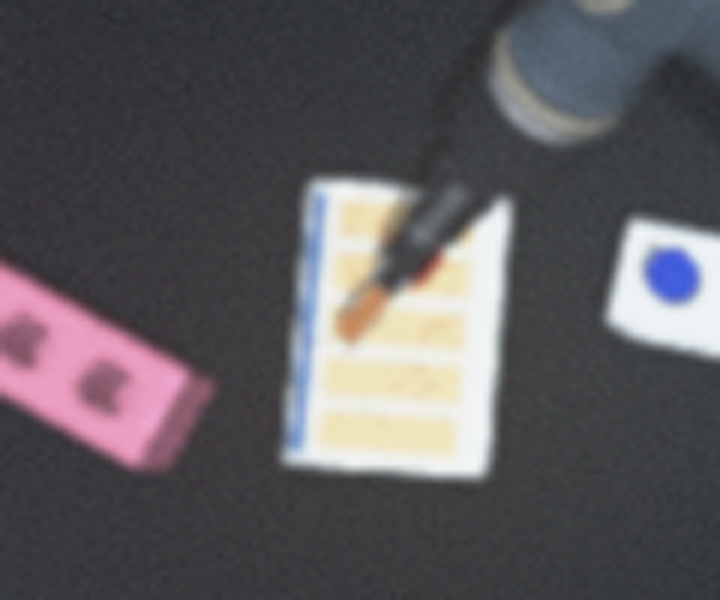

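View pics/wrist6.png

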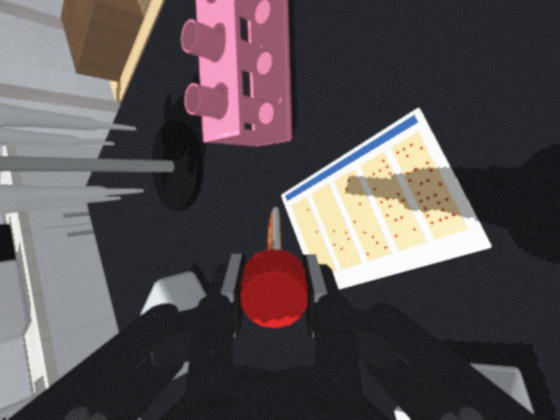

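View pics/scene6.png

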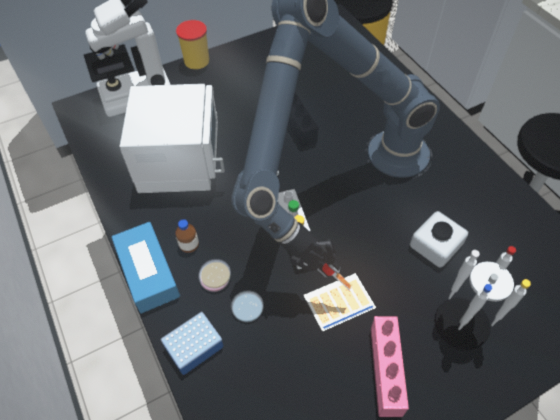

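```bash
python3 - <<'E'
from h import *
from scipy.optimize import least_squares
az=np.deg2rad(130);u=np.array([np.cos(az),np.sin(az),1])/np.sqrt(2);ax=np.array([np.cos(az),np.sin(az),-1])/np.sqrt(2);w=np.cross(u,ax)
tcp=np.array(monitor.read_tcp_pos())
for n in("scene","top"):
    D=np.load(n+"6.npz");P=cloud((D["K"],D["R"],D["t"]),D["d"]);d=P-tcp
    al=d@ax; m=(al>.02)&(al<.088)&(abs(d@w)<.013)&(abs(d@u)<.015); q=d[m]; print(n,len(q))
    q2=np.stack([q@ax,q@w,q@u],1); print(q2.min(0).round(4),q2.max(0).round(4),q2.mean(0).round(4))
    if len(q)>10:
        A=np.c_[q2[:,:2],np.ones(len(q))]; r=least_squares(lambda a:(A@a-q2[:,2])/.0015,[0,0,0],loss="soft_l1"); print("slopes along,across,off",r.x.round(3))
D=np.load("wrist6.npz");c=(D["K"],D["R"],D["t"]);P=cloud(c,D["d"]);Ro=R.from_quat(monitor.read_orientation()).as_matrix()
L=(P-tcp)@Ro
m=np.zeros(P.shape[:2],bool);m[200:247,255:295]=1
m&=(L[...,0]>.028)&(L[...,0]<.088)&(np.hypot(L[...,1],L[...,2])<.013)
q=L[m][:,[2,1]];print(len(q))
def sdf(a):
    d=q-a[:2]; x=d@[np.cos(a[2]),np.sin(a[2])]; y=d@[-np.sin(a[2]),np.cos(a[2])]
    X=np.abs(x)-.003;Y=np.abs(y)-.009
    return np.hypot(np.maximum(X,0),np.maximum(Y,0))+np.minimum(np.maximum(X,Y),0)
for p0 in(-.5,-.25,0):
    r=least_squares(lambda a:np.r_[sdf(a)/.001,a[:2]/.002*5],[0,0,p0],loss="soft_l1",x_scale=[.001,.001,.1]);print(r.x.round(4),r.cost)
E
```

```text
scene 116
[ 0.0216 -0.0107 -0.0025] [0.086 0.011 0.008] [ 0.0547 -0.0014  0.0026]
slopes along,across,off [-0.01  -0.097  0.003]
top 53
[ 0.0336 -0.0076 -0.003 ] [0.0869 0.0112 0.0103] [0.0612 0.0027 0.0035]
slopes along,across,off [-0.042  0.159  0.006]
384
[ 1.100e-03 -2.000e-04 -2.393e-01] 37.64964439256159
[ 1.100e-03 -2.000e-04 -2.393e-01] 37.649644392561584
[ 1.100e-03 -2.000e-04 -2.393e-01] 37.64964439256157
```

```bash
python3 - <<'E'
from h import *
print(np.abs(monitor.read_dq()).max(),monitor.read_grip_width(),monitor.read_ft_force(),monitor.read_t())
workorder.sign_off(); print(monitor.read_t())
E
```

```text
0.004129543472312585 0.02984013611360653 [-0.75714967 -0.73565075 -0.71085975] 22.6
the job is handed in; nothing more can be done
the job is handed in; nothing more can be done
```

The job is handed in at about 22.6 s. `sign_off` gives no verdict, so this rests on my own checks.

**Door:** I pushed the incubator door shut with the closed fingertips. The force rose slightly near 0.04 rad, dropped, then climbed to about 19 N against the stop. Pictures taken after the arm backed off show the door flush with the incubator's front.

**Slide:** I gripped the red-capped slide by its cap at 40 N and drew it straight up. It is held over the centre of the chart, leaning 45° with the cap uppermost and one flat face turned up. By the arm's pose, the middle of the paddle is about 12 cm above the card.

**Last checks:**
- **Hold:** the arm was still, the grip width was 29.8 mm, and the outside forces were noise only.
- **Paddle turn:** two wrist-camera measurements of how the paddle sits in the grip agree within about 0.015 rad.
- **Face tilt:** the coarse scene and top depth readings disagreed about the face's sideways tilt (-0.10 and +0.16 rad). I put this down to their low resolution, because they straddle zero.
- **Other things:** in the last scene picture the dishes, reagent bottle and other things look unmoved. The arm hides the timer there and part of the rack.

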